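# Let a tin through the labeller's infeed gate with its lever

### The job

Let the tin that waits in the sloping chute down onto the labeller's two rollers: with the fingertips, press the long, padded end of the lever right down so that its short end raises the heavy steel gate, and keep it down until the tin has rolled through and lies at rest between the rollers. Then ease the lever back up under your fingers so that the gate closes without slamming, and move clear. Work the gate only through the lever: do not touch the gate or the tin, do not lift the lever out of its notches, and leave the other things on the table where they are.

Things in the scene. Friction and masses are not known exactly. Their poses are not given: they have to be found in the camera images.
- labeller: fixed machine: base plate with the lever's fulcrum, a chute and a roller bed. Origin on the table under the fulcrum; x axis from the lever's pad towards the chute, z up. The chute (105 mm wide, walls 82 mm high, 95 to 210 mm from the origin along x) runs along y, falling 8 degrees towards -y
- lever_pad (a point): centre of the top of the black pad (42 mm along the lever, 36 mm across) on the lever's long end, 190 mm from the pin: the place to press. At rest 159 mm above the table, sloping 0.2 rad, this end high. Fully pressed (3 to 7 N) the lever has turned about 0.42 rad, the pad is 80 mm above the table and a rubber bumper stops it. When freed, the gate's weight swings it back up
- lever_pin (a point): middle of the lever's cross pin (10 mm thick), 111 mm above the table. The lever is a loose aluminium bar, 24 mm wide, 8 mm thick; its pin just lies in two open-topped notches of the dark fulcrum; the pad's top face stands 10.5 mm above the bar's centre line. 70 mm beyond the pin its short end, a ball, lies under the gate's ear
- gate (a joint): angle of the heavy steel gate (an open frame with a weight block and a lip at its free edge, about 1.4 kg) over the chute, hinged at its upstream edge: 0 = closed, grows as it rises, in rad. The tin (44 mm thick) passes under its lip at about 0.3; the fully pressed lever gives about 0.4. It falls shut by its own weight: let it down over a second or more
- gate_ear (a point): top of the steel ear (36 mm wide) that stands out from the gate over the lever's short end, about 115 mm above the table when closed
- lever: the lever as a whole; origin at the middle of its cross pin; at rest its axes are those of the machine (x from pad to short end, z up), and they turn with it
- tin_center (a point): centre of the plain aluminium tin, 44 mm in diameter and 90 mm long, that lies on its side in the chute behind the gate's lip, its length across the chute
- tin: the same waiting tin as a whole; origin at its centre
- roller_pocket (a point): where the centre of the tin is when it lies between the two black rollers at the low end of the chute, about 46 mm above the table
- spare_tin_a: bystander: aluminium tin standing on the table beside the lever, 44 mm in diameter, 90 mm tall; origin at the centre of its underside
- spare_tin_b: bystander: another such standing tin
- label_roll: bystander: roll of white labels lying flat, 84 mm across, 40 mm tall; origin at the centre of its underside
- screwdriver: bystander: screwdriver lying on the table; origin on the table near its middle
- carton: bystander: cardboard box 70 x 100 x 60 mm; origin at the centre of its underside
- glue_bottle: bystander: white plastic bottle, 52 mm in diameter, 130 mm tall; origin at the centre of its underside
- wrench: bystander: wrench lying on the table; origin on the table near its middle
Not all that is in view belongs to the job. Leave any brown look-alike of the tin alone.

How it is judged:
By the outcome, as a careful person would: the job done as asked, in the order asked, and still so for the second after the job is handed in, with the robot touching nothing.
It also fails if it takes over 38 s, if anything falls off the work surface, if the arm or the gripper's body presses on something with over 40 N, if the wrist force passes 120 N, or if a joint passes its speed limit or range.

### The arm

A 6-joint arm with a two-finger parallel gripper is mounted at the origin on the work surface. World frame = base frame: x ahead of the robot, y to its left, z up, the work surface at z = 0. Lengths are in mm, angles in rad, forces in N, time in s.
With the tool pointing down it reaches from about 350 to 975 mm from the base axis. Payload 7.1 kg.
Tool frame: the origin (TCP) lies midway between the tips of the shut fingers; the grasp point (between the pads) lies 19 mm behind it (ctrl.grasp_offset is the distance from the TCP to the grasp point, in mm); z points along the fingers, y is the line along which they close (so a half turn about z gives the same grasp; the last joint's range is limited). The gripper opens to 88 mm and grips with 3 to 60 N. Pads are 20 mm wide; open, the fingers measure 115 mm over their backs; the gripper's body (75 mm by 178 mm) begins 61 mm behind the grasp point.
Start: joints at [1.299, 0.423, 1.63, -0, 1.089, -0.019], TCP at [156.291, 605.126, 222.675] pointing down, gripper open.
Joint ranges: [-3, 3], [-0.9, 2.11], [0.09, 2.58], [-1.31, 4.45], [0.11, 2.69], [-2.54, 2.54]. Speed limits (rad/s): [2.39, 2.39, 3.01, 3.14, 3.14, 3.14].

### API

Orientations are given as a rotation vector (axis times angle).
In Python, from workcell import ctrl gives the robot as it stands. The module is installed in compiled form; this text tells all that it offers.
- The arm moves only by the tool servo_tool, never from a script. Its argument "rows" is a list of rows, each a list of 7 numbers: the turn, a rotation vector about the tool's x, y, z as a fraction of full scale, then the shift along the tool's x, y, z as a fraction of full scale, then the finger opening in mm, from 0 to 87.8. A call has 1 to 10 rows; each row is the pose to reach, as a shift and turn from the pose commanded when the call began, along the tool's axes at that moment; what a row does not reach only later rows make up. Full scale, the value 1, is 20 cm for a shift and 1.5 rad for a turn. A row lasts 1/8 s, in which the tool goes at most 62.5 mm and 10.7 degrees, less where a joint would pass 70% of its speed; a pose out of reach is approached as far as the arm can. A call with a number of a shift or a turn outside -1 to 1 is refused whole. A call with a gripper value outside its range is refused whole. The fingers move at their own pace and stop on an object; the grip force is fixed at half the most. Time passes only in rows, so rows that repeat a pose let the fingers close. It gives the time, the measured TCP pose, the force, the opening and the grip force at its end, in the units of the state.
- ctrl.get_obs(): the state, without advancing time (a new reading comes with each control period).
- ctrl.get_image(name): name is "scene" or "top" or "wrist"; returns (picture, depth): 384x512x3 uint8, red, green, blue; 384x512 float32, mm along the optical axis (not along the pixel's ray), 0 where there is no reading.
- ctrl.camera_info(name): a dict with "intrinsics" (3x3 intrinsics, pixels), "k1" (the pictures are not rectified: a ray, as slopes to the right and down, at radius r is drawn at 1 + k1 r^2 times it, then the intrinsics apply), "R" (3x3) and "t" (3): a world point X has camera coordinates R X + t. Camera axes: x right, y down, z forward; pixel columns grow to the right and rows downward; lengths in mm; the calibration is good to about 2 mm. A picture is of the moment at which its call begins: read the wrist's pose just before it. camera_info takes no time and is no camera call; for the wrist camera it gives the pose at the moment of the call.
- ctrl.close_job(): hands the job in; it is judged then, once.
The state is a dict: "t": time; "qpos": joint angles; "qvel": joint speeds; "joint_torque": joint torques, N m; "ee_pos": TCP position; "orientation": TCP orientation; "ft_force": force on the tool from outside, world axes, zero at the start; "moment": the same for the moment, N m; "width": finger opening in mm; "grasp_force": force on a finger pad.
Only numpy, scipy, OpenCV 4.12 (cv2) and the standard library are available. Lean on these libraries where they do the work, as an engineer would, in place of code of your own. Each camera call takes 0.05 s, during which the arm holds its last target. There are 200 camera calls.

## Working session

There is one attempt and no reset: what is moved stays moved. The work goes in short steps, Python scripts to look and compute and a tool call to move; the robot and the scene stay as the last step left them, time stands still between calls to the robot, and variables do not carry over. Pictures are saved under pics/ and viewed, at most 10 in all, crops included, and the job is handed in when it is done.

Besides the shell and the picture viewer there is one more tool, called after "Request:" as name(argument=value, ...) on one line, values as JSON. servo_tool: Moves the arm, as the interface text tells. Its arguments: {"type":"object","properties":{"rows":{"type":"array","items":{"type":"array","items":{"type":"number"}}}},"required":["rows"]}

```bash
mkdir -p pics
cat > h.py <<'E'
import numpy as np, cv2
from workcell import ctrl
def pts(name):
    im,d=ctrl.get_image(name); c=ctrl.camera_info(name)
    K=np.array(c["intrinsics"]);R=np.array(c["R"]);t=np.array(c["t"])
    v,u=np.mgrid[:384,:512].astype(np.float64)
    p=cv2.undistortPoints(np.stack([u,v],-1).reshape(-1,1,2),K,np.array([c["k1"],0,0,0.])).reshape(384,512,2)
    P=np.dstack([p,np.ones((384,512))])*d[...,None]
    W=(P-t)@R
    W[d==0]=np.nan
    return im,W
def save(im,n): cv2.imwrite("pics/"+n,im[...,::-1])
E
python3 - <<'E'
from h import *
for n in("scene","top"):
    im,W=pts(n); np.savez(n,im=im,W=W); save(im,n+".png")
o=ctrl.get_obs();print(o)
E
```

```text
{'t': 0.1, 'qpos': array([ 1.29902426e+00,  4.23743153e-01,  1.63058713e+00, -2.31311477e-05,
        1.08861781e+00, -1.90215864e-02]), 'qvel': array([ 0.00216258, -0.00215219, -0.00305899,  0.00015873, -0.00121355,
        0.00011138]), 'joint_torque': array([-2.25661229e-04, -5.45620930e+01, -2.74325556e+01,  6.45540236e-02,
        1.88567396e-02, -1.88796929e-05]), 'ee_pos': array([156.15408679, 604.66789024, 222.00310638]), 'orientation': array([-3.95924569e-01, -3.11636602e+00,  2.11119905e-03]), 'ft_force': array([ 0.1416953 , -0.03286027, -0.18029062]), 'moment': array([ 0.03112451, -0.01924494, -0.01130987]), 'grasp_force': 0.0, 'width': 87.81732252559542}
```

View pics/scene.png

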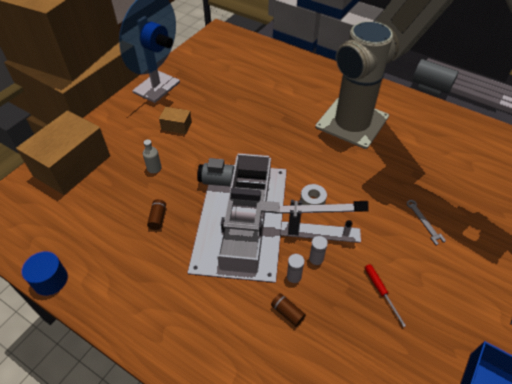

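View pics/top.png

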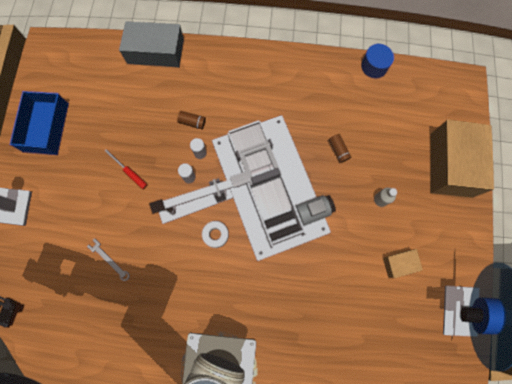

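The scene view shows the pad at (361,206), pin/fulcrum at (294,215) and gate near (250,215). In the top view the pad is at (157,207), the fulcrum near (215,187), the ear near (240,180) and the rollers at (280,225).
Possible mistakes for the pad: the bumper post on the base arm (scene 348,230), the wrench, or the black rollers. For the tin: brown look-alikes at top (191,120) and (340,148), and the standing spares at (198,148) and (187,172). By the description I choose the pad at top (157,207).

Run:
```python
from h import *
s=np.load("top.npz");im,W=s["im"],s["W"]
a=cv2.resize(im[110:262,140:340],(800,600),interpolation=cv2.INTER_CUBIC);save(a,"crop.png")
for n in("top","scene"):
    s=np.load(n+".npz");im,W=s["im"],s["W"]
    box=dict(top=(198,216,148,166),scene=(198,214,350,372))[n]
    r=W[box[0]:box[1],box[2]:box[3]];g=im[box[0]:box[1],box[2]:box[3]].max(-1)
    m=(g<60)&(r[...,2]>140)&(r[...,2]<185)
    print(n,m.sum(),r[m].mean(0),r[m].min(0),r[m].max(0))
s=np.load("top.npz");W=s["W"]
for n,p in dict(spareA=(187,170),spareB=(198,146),roll=(206,240),lev1=(175,202),lev2=(190,197),lev3=(207,190),lev4=(225,184)).items(): print(n,W[p[1],p[0]].round())
# plate corners
for p in [(216,142),(279,120),(262,256),(326,229)]: print(p,W[p[1],p[0]].round(1))
```

```text
top 110 [481.9916125  224.09118812 157.65284316] [461.80096093 204.53324752 149.61062944] [502.03135089 244.10007445 164.45594445]
scene 132 [483.57898217 225.91365965 157.84038739] [462.86388564 203.60167939 150.25209406] [507.87970388 247.7569249  163.80693004]
spareA [616. 161.  92.]
spareB [700. 137.  90.]
roll [406.  80.  43.]
lev1 [502. 175. 141.]
lev2 [523. 133. 135.]
lev3 [552.  86. 120.]
lev4 [578.  34. 112.]
(216, 142) [743.4  89.9  14.9]
(279, 120) [ 844.  -117.8   16.1]
(262, 256) [ 374.8 -102.8    7.8]
(326, 229) [ 482.8 -304.9    7.5]
```

View pics/crop.png

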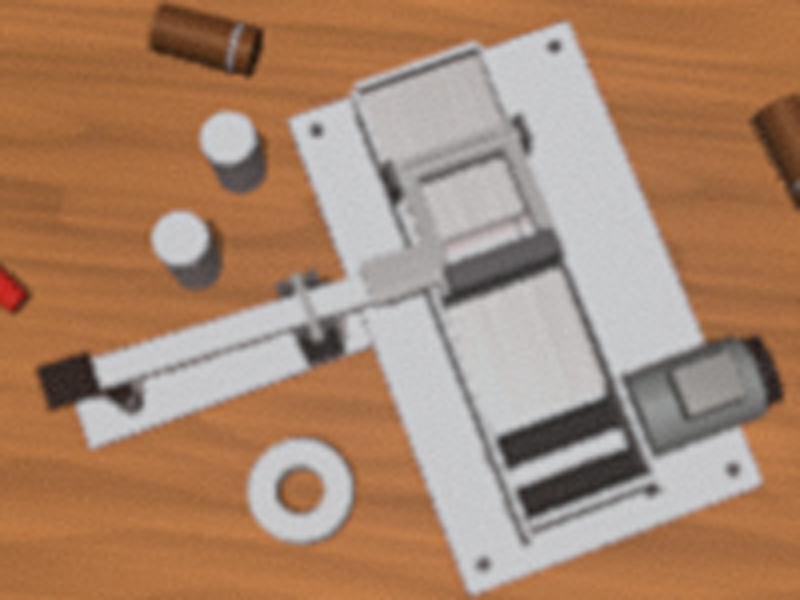

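The crop shows the pad at crop (68,380), which is top (157,206): black, on the lever's end and set apart from the bumper post at crop (130,400). The pad centre is at about (483,225,158), with the lever axis along (0.47,-0.88). I'll move over it with the fingers shut.

Request:
servo_tool(rows=[[0,0,0,-0.25,-0.175,0,0],[0,0,0,-0.5,-0.35,0,0],[0,0,0,-0.75,-0.52,0,0],[0,0,0,-1,-0.7,0,0],[0,0,0,-1,-0.7,0,0],[0,0,0,-1,-0.7,0,0]])

```text
t: 0.85
ee_pos: [314.9, 419.7, 222.6]
orientation: [-0.398, -3.116, -0.0]
ft_force: [0.3, 0.7, 0.0]
width: 31.5
grasp_force: 0.0
```

Request:
servo_tool(rows=[[0,0,0.11,-0.25,-0.175,0,0],[0,0,0.22,-0.5,-0.35,0,0],[0,0,0.33,-0.75,-0.52,0,0],[0,0,0.44,-1,-0.7,0,0],[0,0,0.555,-1,-0.7,0,0],[0,0,0.555,-1,-0.7,0,0],[0,0,0.555,-1,-0.7,0,0]])

```text
t: 1.72
ee_pos: [472.9, 235.3, 222.5]
orientation: [-1.615, -2.695, 0.0]
ft_force: [-0.3, 0.5, 1.1]
width: 0.4
grasp_force: 0.0
```

```bash
cat > go.py <<'E'
from h import *
from scipy.spatial.transform import Rotation as Ro
o=ctrl.get_obs();R=Ro.from_rotvec(o["orientation"]).as_matrix()
print(o["t"],o["ee_pos"],o["ft_force"],o["width"]);print(R.round(3))
print("shift to pad (frac)",(R.T@(np.array([481.5,227.5,o["ee_pos"][2]])-o["ee_pos"])/200).round(3))
E
python3 go.py
```

```text
1.725 [472.87120515 235.31138941 222.49590589] [-0.27186144  0.52529014  1.08030497] 0.41948565694598794
[[-0.472  0.882 -0.   ]
 [ 0.882  0.472 -0.   ]
 [ 0.    -0.    -1.   ]]
shift to pad (frac) [-0.055  0.02  -0.   ]
```

Request:
servo_tool(rows=[[0,0,0,-0.055,0.02,0.05,0],[0,0,0,-0.055,0.02,0.15,0],[0,0,0,-0.055,0.02,0.25,0],[0,0,0,-0.055,0.02,0.26,0],[0,0,0,-0.055,0.02,0.26,0]])

```text
t: 2.35
ee_pos: [482.4, 226.3, 170.7]
orientation: [-1.621, -2.691, 0.0]
ft_force: [0.3, 0.2, 0.0]
width: 0.5
grasp_force: 0.0
```

```bash
python3 go.py
python3 - <<'E'
from h import *
im,W=pts("wrist");im2,_=pts("scene")
save(np.hstack([cv2.resize(im,(400,300)),cv2.resize(im2[110:290,190:430],(400,300))]),"over.png")
E
```

```text
2.35 [482.38321229 226.28126197 170.72306823] [0.260955   0.19990717 0.01014854] 0.4597028795672639
[[-0.467  0.884 -0.   ]
 [ 0.884  0.467 -0.   ]
 [-0.    -0.    -1.   ]]
shift to pad (frac) [ 0.007 -0.001 -0.   ]
```

View pics/over.png

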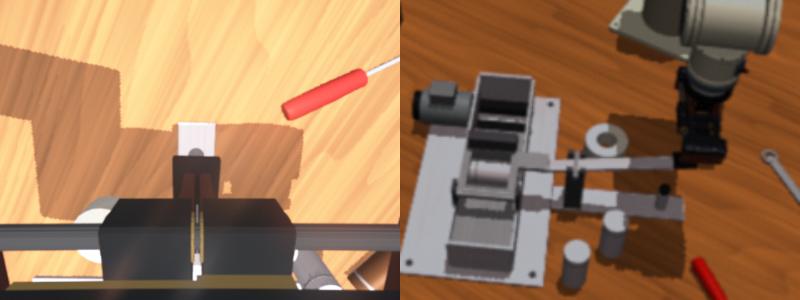

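The fingers are centred over the pad: in the wrist view the pad is at (197,178), directly ahead of the tips. In the scene half the tips are above the pad at about (690,155). Now I'll press.

Request:
servo_tool(rows=[[0,0,0,0,0,0.03,0],[0,0,0,0,0,0.06,0],[0,0,0,0,0,0.09,0],[0,0,0,0,0,0.12,0],[0,0,0,0,0,0.15,0],[0,0,0,0,0,0.18,0]])

```text
t: 3.2
ee_pos: [482.3, 226.3, 134.4]
orientation: [-1.622, -2.69, -0.001]
ft_force: [-1.7, 3.2, 5.5]
width: 0.6
grasp_force: 2.3
```

Request:
servo_tool(rows=[[0,0,0,0,0,0.03,0],[0,0,0,0,0,0.06,0],[0,0,0,0,0,0.09,0],[0,0,0,0,0,0.12,0],[0,0,0,0,0,0.15,0],[0,0,0,0,0,0.18,0],[0,0,0,0,0,0.2,0],[0,0,0,0,0,0.22,0],[0,0,0,0,0,0.22,0]])

```text
t: 4.32
ee_pos: [482.6, 225.6, 90.4]
orientation: [1.621, 2.69, -0.001]
ft_force: [2.3, -1.0, 4.3]
width: 0.4
grasp_force: 1.8
```

Request:
servo_tool(rows=[[0,0,0,0,0,0.015,0],[0,0,0,0,0,0.03,0],[0,0,0,0,0,0.04,0],[0,0,0,0,0,0.045,0],[0,0,0,0,0,0.045,0]])

```text
t: 4.95
ee_pos: [482.8, 225.6, 82.3]
orientation: [1.621, 2.69, -0.0]
ft_force: [1.0, -4.4, 10.0]
width: 0.4
grasp_force: 4.9
```

Run:
```python
from h import *
im,W=pts("top");im2,_=pts("scene")
save(np.hstack([cv2.resize(im[110:260,180:340],(400,375)),cv2.resize(im2[140:290,190:350],(400,375))]),"press.png");print(ctrl.get_obs()["t"])
```

```text
5.05
```

View pics/press.png

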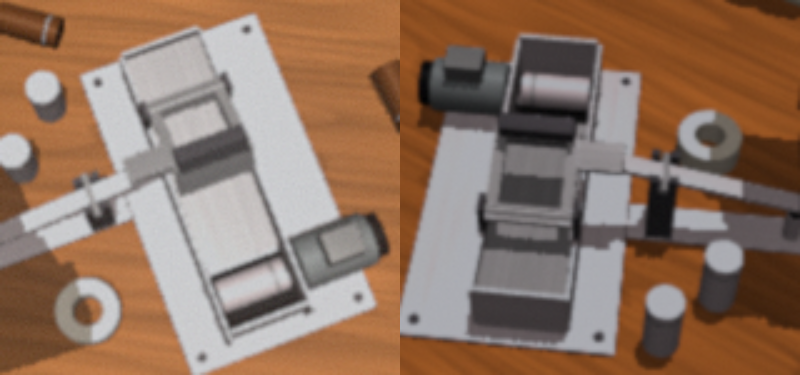

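The tin has rolled through and lies over the rollers, at left-half (253,287). The gate is still raised. I'll hold, then check that the tin is at rest.

Request:
servo_tool(rows=[[0,0,0,0,0,0,0],[0,0,0,0,0,0,0],[0,0,0,0,0,0,0],[0,0,0,0,0,0,0],[0,0,0,0,0,0,0],[0,0,0,0,0,0,0],[0,0,0,0,0,0,0],[0,0,0,0,0,0,0],[0,0,0,0,0,0,0],[0,0,0,0,0,0,0]])

```text
t: 6.3
ee_pos: [482.8, 225.6, 82.4]
orientation: [1.621, 2.689, 0.0]
ft_force: [0.5, -2.6, 9.9]
width: 0.5
grasp_force: 4.8
```

```bash
cat > tin.py <<'E'
from h import *
im,W=pts("top");r=W[205:245,262:302];g=im[205:245,262:302]
m=(g.min(-1)>120)&(r[...,2]>50)&(r[...,2]<80)
print(m.sum(),np.nanmedian(r[m],0).round(1),np.percentile(r[m][:,2],[5,95]).round(1),ctrl.get_obs()["t"],ctrl.get_obs()["ft_force"])
E
python3 tin.py;python3 tin.py
```

```text
423 [ 477.5 -151.7   66.5] [57.1 77.5] 6.35 [ 0.59917167 -3.45261723 10.61730433]
419 [ 477.8 -152.3   66.8] [56.8 76.2] 6.4 [-0.33799806 -2.83578121 10.42925196]
```

Request:
servo_tool(rows=[[0,0,0,0,0,0,0],[0,0,0,0,0,0,0],[0,0,0,0,0,0,0],[0,0,0,0,0,0,0]])

```text
t: 6.9
ee_pos: [482.8, 225.6, 82.4]
orientation: [1.621, 2.69, 0.0]
ft_force: [-0.2, -3.9, 10.1]
width: 0.3
grasp_force: 4.8
```

```bash
python3 tin.py
```

```text
419 [ 478.4 -153.4   66.6] [57.3 76.5] 6.95 [-0.02608272 -3.57469809 11.38591276]
```

The tin is at rest in the pocket, with its top at about 67 mm. I'll ease the lever up at about 20 mm/s, slower near the end.

Request:
servo_tool(rows=[[0,0,0,0,0,-0.01,0],[0,0,0,0,0,-0.025,0],[0,0,0,0,0,-0.04,0],[0,0,0,0,0,-0.055,0],[0,0,0,0,0,-0.07,0],[0,0,0,0,0,-0.085,0],[0,0,0,0,0,-0.1,0],[0,0,0,0,0,-0.115,0],[0,0,0,0,0,-0.13,0],[0,0,0,0,0,-0.145,0]])

```text
t: 8.2
ee_pos: [482.3, 226.1, 110.9]
orientation: [1.622, 2.69, 0.0]
ft_force: [0.2, 1.8, 3.6]
width: 0.5
grasp_force: 1.5
```

Request:
servo_tool(rows=[[0,0,0,0,0,-0.015,0],[0,0,0,0,0,-0.03,0],[0,0,0,0,0,-0.045,0],[0,0,0,0,0,-0.06,0],[0,0,0,0,0,-0.075,0],[0,0,0,0,0,-0.09,0],[0,0,0,0,0,-0.105,0],[0,0,0,0,0,-0.12,0],[0,0,0,0,0,-0.135,0],[0,0,0,0,0,-0.15,0]])

```text
t: 9.45
ee_pos: [482.1, 226.0, 140.8]
orientation: [-1.622, -2.69, 0.0]
ft_force: [1.1, -2.9, 2.6]
width: 0.7
grasp_force: 1.5
```

Request:
servo_tool(rows=[[0,0,0,0,0,-0.01,0],[0,0,0,0,0,-0.02,0],[0,0,0,0,0,-0.03,0],[0,0,0,0,0,-0.04,0],[0,0,0,0,0,-0.05,0],[0,0,0,0,0,-0.06,0],[0,0,0,0,0,-0.067,0]])

```text
t: 10.32
ee_pos: [482.2, 226.1, 154.2]
orientation: [-1.622, -2.69, 0.0]
ft_force: [1.0, -3.1, 2.4]
width: 0.4
grasp_force: 1.6
```

Request:
servo_tool(rows=[[0,0,0,0,0,-0.007,0],[0,0,0,0,0,-0.014,0],[0,0,0,0,0,-0.021,0],[0,0,0,0,0,-0.028,0],[0,0,0,0,0,-0.035,0],[0,0,0,0,0,-0.042,0],[0,0,0,0,0,-0.05,0],[0,0,0,0,0,-0.06,0]])

```text
t: 11.32
ee_pos: [482.1, 226.2, 166.1]
orientation: [-1.622, -2.69, 0.0]
ft_force: [-0.4, 0.5, 0.5]
width: 0.3
grasp_force: 0.0
```

Request:
servo_tool(rows=[[0,0,0,0,0,-0.1,0],[0,0,0,0,0,-0.2,0],[0,0,0,0.15,0,-0.4,0],[0,0,0,0.4,0,-0.5,0],[0,0,0,0.6,0,-0.5,0],[0,0,0,0.6,0,-0.5,0],[0,0,0,0.6,0,-0.5,0]])

```text
t: 12.2
ee_pos: [426.1, 331.9, 265.9]
orientation: [1.622, 2.691, -0.001]
ft_force: [-0.4, 0.6, -0.3]
width: 0.5
grasp_force: 0.0
```

```bash
python3 tin.py
python3 - <<'E'
from h import *
im,W=pts("top");im2,_=pts("scene")
save(np.hstack([cv2.resize(im[110:260,140:340],(400,300)),cv2.resize(im2[140:290,190:390],(400,300))]),"end.png");print(ctrl.get_obs()["t"])
for n in("top",):
    A=np.load(n+".npz")["W"];m=(A[178:186,236:242,2]);print(np.nanmedian(m),np.nanmedian(W[178:186,236:242,2]))
r=W[198:216,148:166];g=im[198:216,148:166].max(-1);m=(g<60)&(r[...,2]>130)&(r[...,2]<185);print(r[m].mean(0))
E
```

```text
426 [ 478.3 -153.7   66.4] [56.6 77.3] 12.25 [-0.01963266  0.12626635  0.08024603]
12.35
115.72228679533472 116.22281607541251
[483.40662569 224.81380451 157.15496636]
```

View pics/end.png

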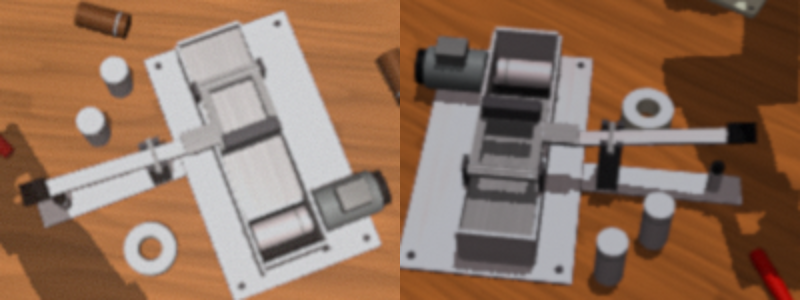

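The gate is closed (ear at 116 mm, as at the start) and the lever is back at rest in its notches. The tin lies between the rollers at left-half (282,230), and the arm is clear.

```bash
python3 -c "
from workcell import ctrl
print(ctrl.close_job())"
```

```text
the job is handed in; nothing more can be done
None
```

The tin lies at rest between the rollers, the gate was eased shut through the lever, the arm is clear, and I handed the job in at about 12.4 s; it returned no verdict.

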